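# Stack battery module cases in the squaring nest and press the treadle

## Task

Build up the column of closed battery module cases in the squaring nest: set the thick case squarely on the case already standing there, then the thin case squarely on top of that, each set down gently, lengthways between fence and pusher, and let go. Then press the treadle right down to its stop with the gripper and hold it there for about a second, so that the pusher squares the whole column up against the fence, and let the treadle come all the way up again. Leave the bin, the screwdriver and the wrench where they are.

Things in the scene. Friction and masses are not known exactly. Their poses are not given: they have to be found in the camera images.
- nest: squaring nest fixed to the bench: aluminium base plate 130 (x) by 270 mm (y -165 to +105), 12 mm thick. Cases stand on its top (z = 12), lengthways along y, in the 160 mm space between a fence (y = +80) and a pusher (y = -80); both x sides open. A block 58 mm high stands behind the pusher (y -160 to -105). Origin: centre of that space, at the bench; z up
- nest_fence (a point): point on the face of the fixed steel fence at the height of the base plate's top, mid-width (nest x = 0, y = 80, z = 12 mm); axes as the nest's. The fence is 12 mm thick, 110 mm wide in x, its top 120 mm above the bench
- pusher_face (a point): middle of the upright steel pusher plate's face, 60 mm above the bench; the plate is 90 mm wide in x, 10 mm thick, from 15 to 105 mm above the bench. With the treadle up it stands at nest y = -80 mm; it advances towards the fence (+y) in proportion as the treadle goes down, by 28.5 mm at the stop (131.5 mm then left), and draws back as it comes up. Axes as the nest's
- base_case: closed battery module case already standing loose in the nest: aluminium with a black lid, 60 mm (x) by 130 mm (y, its length) by 40 mm high, about 0.45 kg, flat top. Origin: centre of its underside; z up
- thick_case: the same kind of case, 60 (x) by 130 (y) by 50 mm high, about 0.5 kg, lying loose on the bench. Origin: centre of its underside; z up
- thin_case: the same kind of case, 60 (x) by 130 (y) by 30 mm high, about 0.3 kg, lying loose on the bench. Origin: centre of its underside; z up
- treadle (a joint): angle of the treadle: 0 = up (rest), 0.35 rad = right down on its stop, its plate level. A spring raises it again. It takes about 4 N at the pad to start and 10 N at the stop, and up to about 8 N more while the pusher slides the column
- treadle_pad (a point): point to press, on top of the treadle's black rubber pad: 130 mm from the hinge along the plate, 8 mm above its mid-plane; 82 mm above the bench at rest, 38 mm at the stop. Pad 72 mm wide, reaching 42 mm towards the hinge and 34 mm towards the free end from here. Its axes turn with the treadle; at rest: x from free end to hinge, y along the hinge, z up
- treadle_hinge (a point): middle of the hinge line, 30 mm above the bench, at the end away from the robot; axes as treadle_pad. The treadle is a steel plate 80 mm wide, 170 mm long from the hinge, at rest sloping up to its free end by 0.35 rad. Its fixed stand is a plate 200 by 110 mm with cheeks 43 mm high at the hinge
- bin: bystander: open blue plastic bin 100 (x) by 150 (y) by 60 mm high; origin at the centre of its underside
- screwdriver: bystander: screwdriver about 150 mm long lying along its x; origin under its middle
- wrench: bystander: steel wrench about 180 mm long lying along its x; origin under its middle
There are look-alikes about, which are no part of the job. Leave any green or white look-alike of the thin_case alone.

How it is judged:
On the way, in this order (a step that is already met when the one before it is completed fails the run):
1. the thick case stands squarely on the base case, let go, the treadle still up (z of thick_case in the frame of base_case between 0.036 and 0.044 m and x of thick_case in the frame of base_case between -0.009 and 0.009 m and angle between the y axis of thick_case and the y axis of base_case, either way round below 0.12 rad and angle between thick_case's own z axis and vertical below 0.05 rad and y of thick_case in the frame of base_case between -0.016 and 0.016 m and contact force between thick_case and the fingers below 0.2 N and linear speed of thick_case below 0.02 m/s and value of joint treadle below 0.06 rad), for 0.2 s.
2. the thin case stands squarely on the thick case, let go, the treadle still up (z of thick_case in the frame of base_case between 0.036 and 0.044 m and x of thick_case in the frame of base_case between -0.009 and 0.009 m and angle between the y axis of thick_case and the y axis of base_case, either way round below 0.12 rad and angle between each of thick_case, thin_case's own z axis and vertical below 0.05 rad and z of thin_case in the frame of thick_case between 0.046 and 0.054 m and x of thin_case in the frame of thick_case between -0.009 and 0.009 m and angle between the y axis of thin_case and the y axis of thick_case, either way round below 0.12 rad and y of thick_case in the frame of base_case between -0.016 and 0.016 m and y of thin_case in the frame of thick_case between -0.016 and 0.016 m and contact force between thin_case and the fingers below 0.2 N and linear speed of thin_case below 0.02 m/s and value of joint treadle below 0.06 rad), for 0.2 s.
3. the treadle is pressed down to its stop by the gripper and held there for half a second, with the column standing (value of joint treadle above 0.32 rad and (contact force between treadle and the fingers above 1 N or contact force between treadle and the arm above 1 N) and z of thick_case in the frame of base_case between 0.036 and 0.044 m and x of thick_case in the frame of base_case between -0.009 and 0.009 m and angle between the y axis of thick_case and the y axis of base_case, either way round below 0.12 rad and angle between each of thick_case, thin_case's own z axis and vertical below 0.05 rad and z of thin_case in the frame of thick_case between 0.046 and 0.054 m and x of thin_case in the frame of thick_case between -0.009 and 0.009 m and angle between the y axis of thin_case and the y axis of thick_case, either way round below 0.12 rad), for 0.5 s.
At the end, for the whole second after the job is handed in: The three cases stand one on another in the nest, level and at rest, each centred on the one below within 9 mm across and in line with it; each end within 4 mm of the fence, parallel within 0.05 rad, base case within 20 mm of the nest's middle line; treadle up (below 0.03 rad) (z of thick_case in the frame of base_case between 0.036 and 0.044 m and x of thick_case in the frame of base_case between -0.009 and 0.009 m and angle between the y axis of thick_case and the y axis of base_case, either way round below 0.12 rad and angle between each of thick_case, thin_case, base_case, thick_case, thin_case's own z axis and vertical below 0.05 rad and z of thin_case in the frame of thick_case between 0.046 and 0.054 m and x of thin_case in the frame of thick_case between -0.009 and 0.009 m and angle between the y axis of thin_case and the y axis of thick_case, either way round below 0.12 rad and y of each of base_case, thick_case, thin_case in the frame of nest_fence above -0.069 m and angle between the y axis of each of base_case, thick_case, thin_case and the y axis of nest, either way round below 0.05 rad and linear speed of each of base_case, thick_case, thin_case below 0.01 m/s and x of base_case in the frame of nest_fence between -0.02 and 0.02 m and z of base_case in the frame of nest_fence between -0.003 and 0.004 m and value of joint treadle below 0.03 rad); the robot touches nothing.
It fails at once if a case is dropped or slammed onto the column (over 60 N between cases) (contact force between any of thick_case, thin_case and base_case above 60 N or contact force between thin_case and thick_case above 60 N).
It fails at once if the treadle is pressed before both cases are on the column (value of joint treadle above 0.12 rad and height (world z) of thin_case below 0.09 m).
It fails at once if the bin, screwdriver or wrench is moved more than 30 mm (distance of any of bin, screwdriver, wrench from where it was at the start of the episode above 0.03 m).
It also fails if it takes over 72 s, if anything falls off the work surface, if the arm or the gripper's body presses on something with over 40 N, if the wrist force passes 120 N, or if a joint passes its speed limit or range.

## Robot

A 7-joint arm with a two-finger parallel gripper is mounted at the origin on the work surface. World frame = base frame: x ahead of the robot, y to its left, z up, the work surface at z = 0. Lengths are in m, angles in rad, forces in N, time in s.
With the tool pointing down it reaches from about 0.425 to 0.825 m from the base axis. Payload 3.6 kg.
Tool frame: the origin (TCP) lies midway between the tips of the shut fingers; the grasp point (between the pads) lies 19 mm behind it (hold_point_z is the distance from the TCP to the grasp point, in m); z points along the fingers, y is the line along which they close (so a half turn about z gives the same grasp; the last joint's range is limited). The gripper opens to 93 mm and grips with 3 to 60 N. Pads are 15 mm wide; open, the fingers measure 128 mm over their backs; the gripper's body (75 mm by 188 mm) begins 65 mm behind the grasp point.
Start: joints at [1.141, 0.615, -0.013, 1.423, 0.008, 1.103, -0.04], TCP at [0.255, -0.598, 0.219] pointing down, gripper open.
Joint ranges: [-3.12, 3.12], [-0.3, 2.06], [-1.34, 1.32], [0.26, 2.42], [-1.36, 4.5], [0.01, 1.98], [-2.84, 2.84]. Speed limits (rad/s): [2.79, 2.79, 3.14, 3.14, 3.14, 3.14, 3.14].

## Interface

Orientations are given as a rotation vector (axis times angle).
In Python, from plant import * gives the robot as it stands.
- The arm moves only by the shell command python3 -m pendant 'ROWS'. ROWS is JSON, a list that holds one entry, the list of rows, each a list of 5 numbers: the finger opening in cm, from 0 to 9.3, then the shift along the tool's x, y, z in cm, then the turn about the tool's z in degrees. In form: [[[hand, tx, ty, tz, spin], ...]]. A call has 1 to 8 rows; each row is the pose to reach, as a shift and turn from the pose commanded when the call began, along the tool's axes at that moment; what a row does not reach only later rows make up. A row lasts 1/12 s, in which the tool goes at most 41.7 mm and 7.16 degrees, less where a joint would pass 70% of its speed; a pose out of reach is approached as far as the arm can. A call with a gripper value outside its range is refused whole. The fingers move at their own pace and stop on an object; the grip force is fixed at half the most. Time passes only in rows, so rows that repeat a pose let the fingers close. It gives the time, the measured TCP pose, the force, the opening and the grip force at its end, in the units of the state.
- observe(): the state, without advancing time (a new reading comes with each control period).
- grab_frame(name): name is "scene" or "top" or "wrist"; returns a dict with "color" (400x640x3 uint8, blue, green, red), "z_map" (400x640 float32, m along the optical axis (not along the pixel's ray), 0 where there is no reading), "intrinsics" (3x3 intrinsics, pixels), "k1" (the pictures are not rectified: a ray, as slopes to the right and down, at radius r is drawn at 1 + k1 r^2 times it, then the intrinsics apply), "camera_from_world" (4x4, takes a point from world to camera coordinates); the wrist camera has in their place "hand_eye" (4x4, takes a point from camera to tool coordinates, whose origin is the TCP and whose axes are the flange's). Camera axes: x right, y down, z forward; pixel columns grow to the right and rows downward; lengths in m; the calibration is good to about 2 mm. A picture is of the moment at which its call begins: read the wrist's pose just before it.
- job_done(): hands the job in; it is judged then, once.
Trained networks look in the newest picture that a camera, given by its name, has taken for a name from the list of things; names that differ only in an ending like _2 or _b are one class to them, and where a whole thing is asked for, a point or a joint stands for the part that bears it (a point fixed in the world has none). Each returns a list of dicts, best first, with "p" (0 to 1); they miss things now and then, are a little off and sometimes report something else, mostly with a low value. They report only what shows in the picture. A call takes as long as a camera call. They do not tell look-alikes from the thing itself.
- spot_in(camera, thing): "uv" ([column, row] in pixels, amid what is visible of it).
The state is a dict: "time": time; "qpos": joint angles; "qd": joint speeds; "joint_torque": joint torques, N m; "eef_pos": TCP position; "ee_rot": TCP orientation; "ft_force": force on the tool from outside, world axes, zero at the start; "wrist_torque": the same for the moment, N m; "opening": opening from 0.0 (shut) to 1.0 (fully open); "finger_force": force on a finger pad.
Only numpy, scipy, OpenCV 4.12 (cv2) and the standard library are available. Lean on these libraries where they do the work, as an engineer would, in place of code of your own. Each camera call takes 0.05 s, during which the arm holds its last target. There are 200 camera calls.

## Working session

There is one attempt and no reset: what is moved stays moved. The work goes in short steps, Python scripts to look and compute and a shell command to move; the robot and the scene stay as the last step left them, time stands still between calls to the robot, and variables do not carry over. Pictures are saved under pics/ and viewed, at most 10 in all, crops included, and the job is handed in when it is done.

```bash
mkdir -p pics; ls; cat > h.py <<'E'
from plant import *
import numpy as np, cv2
from scipy.spatial.transform import Rotation as R
def T_cw(f,s=None):
    if "camera_from_world" in f: return np.linalg.inv(np.array(f["camera_from_world"]))
    T=np.eye(4);T[:3,:3]=R.from_rotvec(s["ee_rot"]).as_matrix();T[:3,3]=s["eef_pos"]
    return T@np.array(f["hand_eye"])
def rays(f,uv):
    K=np.array(f["intrinsics"]);k=f["k1"]
    d=(np.asarray(uv,float).reshape(-1,2)-[K[0,2],K[1,2]])/[K[0,0],K[1,1]]
    u=d.copy()
    for _ in range(20): u=d/(1+k*(u**2).sum(1,keepdims=True))
    return np.c_[u,np.ones(len(u))]
def cloud(f,s=None):
    h,w=f["z_map"].shape
    uv=np.stack(np.meshgrid(np.arange(w),np.arange(h)),-1).reshape(-1,2)
    z=np.array(f["z_map"]).reshape(-1,1)
    P=rays(f,uv)*z; T=T_cw(f,s)
    P=P@T[:3,:3].T+T[:3,3]; P[z[:,0]<=0]=np.nan
    return P.reshape(h,w,3)
E
python3 - <<'E'
from h import *
s=observe();print({k:np.round(v,3).tolist() for k,v in s.items()})
for c in("top","scene"):
    f=grab_frame(c);cv2.imwrite(f"pics/{c}0.png",f["color"]);P=cloud(f);np.save(c+".npy",P);np.save(c+"_c.npy",f["color"])
    for n in("nest","pusher_face","base_case","thick_case","thin_case","treadle","treadle_pad","bin","screwdriver","wrench"):
        try: r=spot_in(c,n)
        except Exception as e: print(n,e);continue
        for d in r[:4]:
            u,v=np.round(d["uv"]).astype(int);print(c,n,round(d["p"],2),u,v,np.round(P[min(v,399),min(u,639)],3))
E
```

```text
pics
{'time': 0.0, 'qpos': [1.14, 0.616, -0.013, 1.425, 0.008, 1.103, -0.04], 'qd': [-0.001, -0.002, 0.001, 0.0, -0.0, 0.001, -0.002], 'joint_torque': [0.0, -45.894, 0.209, -16.574, -0.061, 0.021, 0.0], 'eef_pos': [0.255, -0.597, 0.217], 'ee_rot': [-3.075, -0.63, 0.001], 'ft_force': [0.464, 0.045, -0.211], 'wrist_torque': [0.001, 0.014, -0.03], 'finger_force': 0.0, 'opening': 1.0}
top nest 0.86 385 151 [ 0.616 -0.093  0.012]
top pusher_face 0.52 391 145 [ 0.623 -0.102  0.066]
top base_case 0.77 361 149 [ 0.613 -0.024  0.053]
top thick_case 0.94 232 223 [0.406 0.316 0.048]
top thin_case 0.95 241 103 [0.739 0.309 0.029]
top thin_case 0.91 236 161 [0.575 0.315 0.034]
top thin_case 0.89 219 285 [0.238 0.35  0.031]
top thin_case 0.77 169 168 [0.553 0.503 0.03 ]
top treadle 0.93 478 206 [ 0.468 -0.332  0.072]
top bin 0.96 417 100 [ 0.766 -0.183  0.001]
top screwdriver 0.85 315 227 [0.402 0.094 0.025]
top wrench 0.78 313 100 [0.755 0.11  0.013]
top wrench 0.53 319 220 [0.421 0.085 0.004]
top wrench 0.47 360 152 [ 0.606 -0.021  0.047]
scene nest 0.69 267 217 [ 0.639 -0.017  0.026]
scene nest
[... 175 characters left out ...]
426 0.103 0.021]
scene base_case 0.19 258 281 [0.773 0.117 0.006]
scene thick_case 0.83 423 245 [0.423 0.334 0.049]
scene thin_case 0.9 326 327 [0.745 0.331 0.031]
scene thin_case 0.86 377 284 [0.58  0.328 0.03 ]
scene thin_case 0.85 474 218 [0.239 0.361 0.032]
scene thin_case 0.64 444 329 [0.559 0.514 0.032]
scene treadle 0.92 243 126 [ 0.482 -0.336  0.065]
scene treadle_pad 0.82 246 125 [ 0.475 -0.33   0.068]
scene bin 0.97 196 206 [ 0.75  -0.203  0.002]
scene bin 0.64 422 244 [0.424 0.331 0.051]
scene bin 0.43 246 126 [ 0.474 -0.332  0.063]
scene screwdriver 0.61 358 204 [0.424 0.109 0.021]
scene screwdriver 0.38 249 186 [ 0.632 -0.097  0.079]
scene wrench 0.83 258 282 [0.776 0.12  0.007]
```

View pics/top0.png

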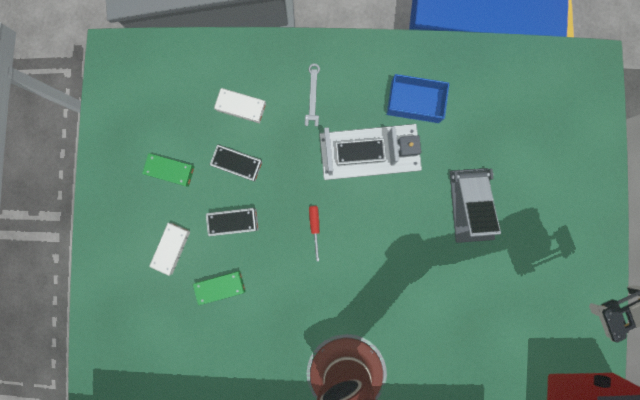

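View pics/scene0.png

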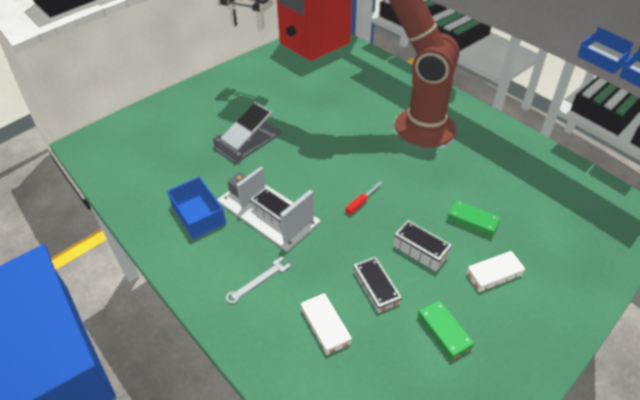

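The top view shows the black-lidded thick case at (232,222), the thin one at (236,162), and the base case in the nest at (361,151). The treadle pad is at (482,217). White and green look-alikes lie around the thick and thin cases. Next I'll measure the poses from the depth clouds.

```bash
cat >> h.py <<'E'
def rect(P,c,zlo,zhi,rad=0.1):
    m=(np.hypot(P[...,0]-c[0],P[...,1]-c[1])<rad)&(P[...,2]>zlo)&(P[...,2]<zhi)
    k=m.astype(np.uint8); n,l,st,_=cv2.connectedComponentsWithStats(k)
    i=1+np.argmax(st[1:,4]); q=P[l==i]
    r=cv2.minAreaRect((q[:,:2]*1000).astype(np.float32)); b=cv2.boxPoints(r)
    e=[b[1]-b[0],b[2]-b[1]]; L=e[0] if np.linalg.norm(e[0])>np.linalg.norm(e[1]) else e[1]
    return np.round(r[0],1),np.round(sorted(r[1]),1),round(np.degrees(np.arctan2(L[1],L[0]))%180,1),round(np.median(q[:,2])*1000,1),len(q)
E
python3 - <<'E'
from h import *
for c in("top","scene"):
    P=np.load(c+".npy")
    print(c)
    print("thick",rect(P,(.41,.325),.04,.06))
    print("thin",rect(P,(.575,.32),.02,.04))
    print("base",rect(P,(.615,-.022),.044,.058,.075))
    print("fence",rect(P,(.615,.075),.105,.13,.09))
    print("pusher",rect(P,(.615,-.1),.095,.115,.07))
    print("plate",rect(P,(.615,-.03),.006,.018,.2))
    print("treadle",rect(P,(.47,-.33),.05,.12,.15))
    print("bin",rect(P,(.76,-.19),.045,.075,.12), "wrench",rect(P,(.76,.11),.004,.02,.12))
E
```

```text
top
thick (array([408.8, 319.2]), array([ 60.6, 131. ]), np.float32(98.3), np.float64(50.4), 1070)
thin (array([572. , 318.8]), array([ 60.8, 130.7]), np.float32(71.5), np.float64(30.6), 1034)
base (array([607.5, -22.2]), array([ 61.3, 130.9]), np.float32(96.1), np.float64(52.7), 1097)
fence (array([598.9,  63.2]), array([ 11.8, 109.5]), np.float32(7.1), np.float64(120.5), 210)
pusher (array([ 620.7, -107.1]), array([11. , 90.3]), np.float32(6.4), np.float64(105.1), 154)
plate (array([615., -51.]), array([136.5, 268.2]), np.float32(97.2), np.float64(12.7), 2155)
treadle (array([ 455.9, -337.2]), array([ 81.9, 126.7]), np.float32(7.4), np.float64(77.4), 1380)
bin (array([ 761. , -176.7]), array([101.2, 153.1]), np.float32(82.8), np.float64(58.2), 501) wrench (array([771. , 113.6]), array([ 39.2, 181.8]), np.float32(1.5), np.float64(7.5), 429)
scene
thick (array([409.1, 320.3]), array([ 66.1, 132.7]), np.float32(97.6), np.float64(50.4), 1103)
thin (array([573.2, 320.4]), array([ 63.3, 134.2]), np.float32(72.2), np.float64(30.0), 1245)
base (array([608.7, -28.1]), array([ 65.2, 118.5]), np.float32(95.9), np.float64(51.4), 672)
fence (array([600. ,  66.2]), array([ 15.5, 113.4]), np.float32(8.0), np.float64(117.8), 283)
pusher (array([ 622.4, -103. ]), array([14.7, 89.5]), np.float32(5.8), np.float64(103.4), 155)
plate (array([616.9, -48.5]), array([130. , 275.6]), np.float32(98.2), np.float64(11.7), 1321)
treadle (array([ 456.8, -336.1]), array([ 84.4, 126.6]), np.float32(3.9), np.float64(74.8), 788)
bin (array([ 761.6, -174.4]), array([101.8, 156.8]), np.float32(82.9), np.float64(56.4), 533) wrench (array([771.7, 114.8]), array([ 39.4, 182.5]), np.float32(179.1), np.float64(7.4), 483)
```

```bash
cat >> h.py <<'E'
def plan(p,yaw,s=None):
    """one row [tx,ty,tz cm, spin deg] from now to TCP p (mm), tool y along yaw deg (mod 180)"""
    s=s or observe(); M=R.from_rotvec(s["ee_rot"]).as_matrix()
    d=M.T@(np.array(p)/1000-s["eef_pos"])*100
    y=np.degrees(np.arctan2(M[1,1],M[0,1])); a=-((yaw-y+90)%180-90)
    print("t",round(float(s["time"]),2),"tcp",np.round(np.array(s["eef_pos"])*1000,1),"yaw",round(y,1),"tilt",np.round(M[:2,2],3),"F",np.round(s["ft_force"],1),"open",round(float(s["opening"]),2),"-> row",np.round(d,2),round(a,1))
E
python3 -c "
from h import *
plan((530,-150,260),-30); plan((409,319,150),8)"
```

```text
t 1.1 tcp [ 255.4 -597.7  218.6] yaw -66.9 tilt [-0.  0.] F [ 0.5  0.8 -0.9] open 1.0 -> row [ 42.84 -30.37  -4.13] -36.9
t 1.1 tcp [ 255.4 -597.7  218.6] yaw -66.9 tilt [-0.  0.] F [ 0.5  0.8 -0.9] open 1.0 -> row [ 50.15 -78.25   6.87] -74.9
```

```bash
python3 -m pendant '[[[9.3,4,-2.5,-1,-5],[9.3,8,-5.5,-2,-10],[9.3,11,-8,-3,-15],[9.3,14,-10.5,-4,-20],[9.3,18,-13,-4,-25],[9.3,21,-15.5,-4,-30],[9.3,25,-18,-4,-33],[9.3,28,-20,-4,-37]]]'
python3 -c "
from h import *
plan((540,-150,260),-30); plan((500,200,250),8)"
```

```text
time: 1.77
eef_pos: [0.4266, -0.315, 0.2593]
ee_rot: [2.716, 1.577, 0.001]
ft_force: [0.3, -0.9, 0.8]
opening: 0.998
finger_force: 0.0
t 1.77 tcp [ 426.6 -315.   259.3] yaw -29.7 tilt [ 0.001 -0.001] F [ 0.3 -0.9  0.8] open 1.0 -> row [19.95  1.67 -0.08] 0.3
t 1.77 tcp [ 426.6 -315.   259.3] yaw -29.7 tilt [ 0.001 -0.001] F [ 0.3 -0.9  0.8] open 1.0 -> row [ 48.36 -19.16   0.89] -37.7
```

```bash
python3 -m pendant '[[[9.3,4,0,0,-5],[9.3,8,-1,0,-10],[9.3,12,-3,0,-15],[9.3,16,-4.5,0,-20],[9.3,20,-6,0,-25],[9.3,24,-7.5,0,-30],[9.3,28,-9,0,-35],[9.3,31.5,-10.5,0,-38]]]'
python3 -c "
from h import *
plan((409,319,150),8)"
```

```text
time: 2.43
eef_pos: [0.4915, 0.007, 0.2591]
ee_rot: [2.054, 2.376, 0.001]
ft_force: [0.7, -0.5, 0.1]
opening: 1.0
finger_force: 0.0
t 2.43 tcp [491.5   7.  259.1] yaw 8.3 tilt [ 0.001 -0.   ] F [ 0.7 -0.5  0.1] open 1.0 -> row [32.07 -3.66 10.89] 0.3
```

```bash
python3 -m pendant '[[[9.3,4,-0.4,1,0],[9.3,8,-0.8,2,0],[9.3,12,-1.3,3,0],[9.3,16,-1.8,4,0],[9.3,20,-2.3,5,0],[9.3,24,-2.8,6,0],[9.3,28,-3.3,7,0],[9.3,32,-3.7,8,0.3]]]'
python3 -m pendant '[[[9.3,0,0,1,0],[9.3,0,0,1,0],[9.3,0,0,1,0]]]'
python3 - <<'E'
from h import *
s=observe();f=grab_frame("wrist");P=cloud(f,s);cv2.imwrite("pics/w1.png",f["color"])
print(rect(P,(.409,.32),.04,.06))
plan((409,319,150),8)
E
```

```text
time: 3.1
eef_pos: [0.4087, 0.3185, 0.1785]
ee_rot: [2.065, 2.367, 0.001]
ft_force: [0.6, -0.3, 0.2]
opening: 1.001
finger_force: 0.0
time: 3.35
eef_pos: [0.4093, 0.316, 0.1683]
ee_rot: [2.064, 2.368, -0.003]
ft_force: [0.8, -1.3, -1.0]
opening: 1.002
finger_force: 0.0
(array([410.3, 322.2]), array([ 60.5, 130. ]), np.float32(98.0), np.float64(50.8), 7101)
t 3.4 tcp [410.1 315.4 168.7] yaw 7.7 tilt [ 0.    -0.001] F [-0.5 -0.2  0. ] open 1.0 -> row [ 0.37 -0.06  1.87] -0.3
```

View pics/w1.png

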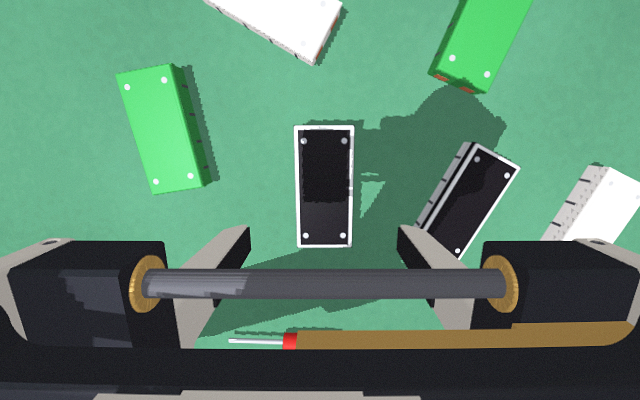

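The wrist view shows the thick case at (325,187), well lined up between the fingers. The thin case at (470,200) and the look-alikes are clear of the fingers. Going down to grasp.

```bash
python3 -m pendant '[[[9.3,0.3,0,3,0],[9.3,0.5,0,6,0],[9.3,0.5,0,9,0],[9.3,0.5,0,12,0],[9.3,0.5,0,14,0],[9.3,0.5,0,15.4,0],[9.3,0.5,0,15.4,0],[9.3,0.5,0,15.4,0]]]'
python3 -m pendant '[[[4,0,0,0,0],[4,0,0,0,0],[4,0,0,0,0],[4,0,0,0,0],[4,0,0,0,0],[4,0,0,0,0]]]'
python3 -c "
from h import *
plan((608,-22,200),6.7)"
```

```text
time: 4.07
eef_pos: [0.4098, 0.3204, 0.015]
ee_rot: [2.067, 2.364, -0.0]
ft_force: [0.2, 0.4, 1.1]
opening: 0.999
finger_force: 0.0
time: 4.57
eef_pos: [0.4088, 0.3219, 0.0151]
ee_rot: [2.064, 2.368, 0.001]
ft_force: [-0.2, -0.9, 1.8]
opening: 0.644
finger_force: 30.0
t 4.57 tcp [408.8 321.9  15.1] yaw 7.8 tilt [0.001 0.   ] F [-0.2 -0.9  1.8] open 0.64 -> row [-36.78  15.06 -18.49] 1.1
```

```bash
python3 -m pendant '[[[4,0,0,-1.5,0],[4,0,0,-4,0],[4,0,0,-7,0],[4,0,0,-10,0],[4,0,0,-13,0],[4,0,0,-16,0],[4,-1,0.5,-18,0],[4,-3,1.5,-19,0]]]'
python3 -m pendant '[[[4,-3,1,0,0],[4,-6.5,2.5,0,0],[4,-10,4,0,0],[4,-13.5,5.5,0,0],[4,-17,7,0,0],[4,-20.5,8.5,0,0],[4,-24,10,0,0],[4,-27,11,0,1]]]'
python3 -c "
from h import *
plan((608,-22,200),6.7)"
```

```text
time: 5.23
eef_pos: [0.4256, 0.2977, 0.2071]
ee_rot: [-2.055, -2.373, -0.007]
ft_force: [0.4, 0.5, -6.3]
opening: 0.646
finger_force: 30.0
time: 5.9
eef_pos: [0.5734, 0.0377, 0.2028]
ee_rot: [-2.087, -2.347, 0.005]
ft_force: [0.9, 0.2, -5.0]
opening: 0.647
finger_force: 30.0
t 5.9 tcp [573.4  37.7 202.8] yaw 6.7 tilt [-0.003 -0.002] F [ 0.9  0.2 -5. ] open 0.65 -> row [-6.33  2.74  0.28] -0.0
```

```bash
python3 -m pendant '[[[4,-2,1,0,0],[4,-4,2,0.2,0],[4,-5.5,2.5,0.3,0],[4,-6.3,2.7,0.3,0],[4,-6.3,2.7,0.3,0],[4,-6.3,2.7,0.3,0],[4,-6.3,2.7,0.3,0]]]'
python3 - <<'E'
from h import *
for i in range(2): plan((608,-22,200),6.7)
f=grab_frame("top");P=cloud(f);cv2.imwrite("pics/t2.png",f["color"])
f=grab_frame("scene");cv2.imwrite("pics/s2.png",f["color"])
s=observe();f=grab_frame("wrist");P=cloud(f,s)
T=np.linalg.inv(T_cw(f,s))
m=(np.hypot(P[...,0]-.608,P[...,1]+.022)<.12)
print("fence",rect(P,(.6,.065),.110,.13,.09)); print(rect(P,(.608,-.02),.215,.25,.1))
cv2.imwrite("pics/w2.png",np.hstack([f["color"]]))
E
```

```text
time: 6.48
eef_pos: [0.6067, -0.0151, 0.2017]
ee_rot: [-2.08, -2.352, -0.001]
ft_force: [0.2, 0.4, -5.4]
opening: 0.643
finger_force: 30.0
t 6.48 tcp [606.7 -15.1 201.7] yaw 7.0 tilt [-0.001  0.002] F [ 0.2  0.4 -5.4] open 0.64 -> row [-0.7   0.05  0.17] 0.3
t 6.48 tcp [606.7 -15.1 201.7] yaw 7.0 tilt [-0.001  0.002] F [ 0.2  0.4 -5.4] open 0.64 -> row [-0.7   0.05  0.17] 0.3
fence (array([601.2,  64.6]), array([ 11.6, 109.9]), np.float32(6.9), np.float64(120.6), 1792)
(array([604.6,  15.4]), array([68.2, 91.9]), np.float32(7.3), np.float64(237.6), 18230)
```

View pics/w2.png

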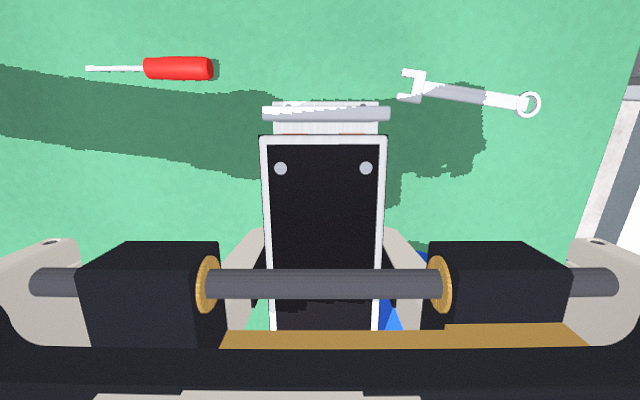

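```bash
python3 - <<'E'
from h import *
def ends(P,s,name):
    a=np.radians(97); d=np.array([np.cos(a),np.sin(a)]); e=np.array([d[1],-d[0]])
    q=P[...,:2]-np.array(s["eef_pos"])[:2]; l=q@d; w=q@e
    m=(P[...,2]>.225)&(P[...,2]<.25)&(abs(l)<.1)
    k=m&(abs(w)<.02); print(name,"along",np.round(np.nanpercentile(l[k],[0,1,50,99,100])*1000,1),k.sum(),"z",np.nanmedian(P[k][:,2]))
    k=m&(l>.03)&(abs(w)<.05); print("  across",np.round(np.nanpercentile(w[k],[0,1,50,99,100])*1000,1))
for c in("wrist","top","scene"):
    s=observe();f=grab_frame(c);ends(cloud(f,s),s,c); print(s["time"],s["eef_pos"])
E
```

```text
wrist along [-41.  -39.2  27.1  64.3  64.8] 13495 z 0.23768728257637134
  across [-28.9 -27.8   1.5  30.8  32. ]
6.6333 [ 0.60718609 -0.01582566  0.20200532]
top along [24.8 25.4 44.6 63.5 63.6] 304 z 0.23775652169093497
  across [-30.5 -30.2  -1.2  29.3  30.7]
6.6833 [ 0.60731907 -0.01627974  0.20197878]
scene along [-23.2 -16.5  31.1  67.3  68.1] 419 z 0.23663752963506357
  across [-29.1 -27.9   4.9  32.7  33.6]
6.7333 [ 0.60740364 -0.01664691  0.20193455]
```

```bash
python3 -m pendant '[[[4,-0.4,0,2,0],[4,-0.5,0,4,0],[4,-0.5,0,6,0],[4,-0.5,0,8,0],[4,-0.5,0,9.5,0.3],[4,-0.5,0,10.5,0.3],[4,-0.5,0,10.5,0.3],[4,-0.5,0,10.5,0.3]]]'
python3 -c "
from h import *
plan((608,-22,68),6.7)"
```

```text
time: 7.45
eef_pos: [0.6084, -0.0225, 0.0967]
ee_rot: [-2.091, -2.345, -0.0]
ft_force: [-0.2, 0.3, -5.5]
opening: 0.645
finger_force: 30.0
t 7.45 tcp [608.4 -22.5  96.7] yaw 6.6 tilt [-0.  0.] F [-0.2  0.3 -5.5] open 0.64 -> row [ 0.06 -0.04  2.87] -0.1
```

```bash
python3 -m pendant '[[[4,0,0,0.8,0],[4,0,0,1.5,0],[4,0,0,2.0,0],[4,0,0,2.3,0],[4,0,0,2.5,0],[4,0,0,2.65,0],[4,0,0,2.75,0],[4,0,0,2.75,0]]]'
python3 -m pendant '[[[4,0,0,0.05,0],[4,0,0,0.1,0],[4,0,0,0.15,0],[4,0,0,0.15,0]]]'
python3 -c "
from h import *
plan((608,-22,67),6.7)"
```

```text
time: 8.12
eef_pos: [0.6083, -0.0226, 0.0691]
ee_rot: [-2.091, -2.344, -0.0]
ft_force: [-1.3, -0.6, -5.3]
opening: 0.643
finger_force: 30.0
time: 8.45
eef_pos: [0.6083, -0.0227, 0.0677]
ee_rot: [2.091, 2.345, 0.0]
ft_force: [-0.2, -0.2, -4.7]
opening: 0.643
finger_force: 30.0
t 8.45 tcp [608.3 -22.7  67.7] yaw 6.5 tilt [0. 0.] F [-0.2 -0.2 -4.7] open 0.64 -> row [ 0.07 -0.02  0.07] -0.2
```

```bash
python3 -m pendant '[[[4,0,0,0.05,0],[4,0,0,0.1,0],[4,0,0,0.1,0]]]'
python3 -m pendant '[[[4,0,0,0.05,0],[4,0,0,0.05,0]]]'
```

```text
time: 8.7
eef_pos: [0.6084, -0.0227, 0.0672]
ee_rot: [2.091, 2.344, 0.0]
ft_force: [-1.0, -0.5, -2.2]
opening: 0.643
finger_force: 30.0
time: 8.87
eef_pos: [0.6084, -0.0227, 0.0672]
ee_rot: [2.091, 2.344, 0.0]
ft_force: [-2.5, -0.6, 3.0]
opening: 0.644
finger_force: 30.0
```

Contact is made, since the force now pushes upward. Releasing slowly and rising.

```bash
python3 -m pendant '[[[6.3,0,0,0,0],[6.8,0,0,0,0],[7.5,0,0,0,0],[8.4,0,0,0,0],[9.3,0,0,0,0],[9.3,0,0,0,0],[9.3,0,0,0,0],[9.3,0,0,0,0]]]'
python3 -m pendant '[[[9.3,0,0,-2,0],[9.3,0,0,-5,0],[9.3,0,0,-9,0],[9.3,0,0,-13,0],[9.3,3,-0.5,-14,2],[9.3,6,-1,-14,6],[9.3,9,-2,-14,10],[9.3,12,-2,-14,14]]]'
python3 - <<'E'
from h import *
f=grab_frame("top");P=cloud(f);cv2.imwrite("pics/t3.png",f["color"])
print(rect(P,(.608,-.022),.09,.104,.075)); plan((572,320,150),-18)
E
```

```text
time: 9.53
eef_pos: [0.6083, -0.0227, 0.0661]
ee_rot: [-2.091, -2.344, -0.0]
ft_force: [-0.6, -0.4, 1.0]
opening: 0.994
finger_force: 0.0
time: 10.2
eef_pos: [0.5731, 0.0951, 0.2068]
ee_rot: [-2.365, -2.068, 0.001]
ft_force: [0.3, -0.7, -0.0]
opening: 1.003
finger_force: 0.0
(array([610.1, -37.2]), array([ 61.1, 105.8]), np.float32(97.1), np.float64(102.0), 666)
t 10.25 tcp [572.  105.2 207.3] yaw -7.1 tilt [0.    0.008] F [0.  5.1 1.4] open 1.0 -> row [21.27 -2.66  5.9 ] 10.9
```

```bash
python3 -m pendant '[[[9.3,4,-0.5,0.5,3],[9.3,8,-1,1,6],[9.3,12,-1.5,2,9],[9.3,16,-2,3,11],[9.3,19,-2.4,4,11],[9.3,21,-2.7,5,11],[9.3,21,-2.7,5,11],[9.3,21,-2.7,5,11]]]'
python3 - <<'E'
from h import *
f=grab_frame("top");P=cloud(f);print("stack",rect(P,(.608,-.022),.09,.108,.075))
s=observe();f=grab_frame("wrist");P=cloud(f,s)
print(rect(P,(.573,.32),.02,.04)); plan((572,320,150),-18)
E
```

```text
time: 10.92
eef_pos: [0.5743, 0.3069, 0.1551]
ee_rot: [-2.545, -1.84, 0.003]
ft_force: [0.2, -1.9, -0.4]
opening: 1.0
finger_force: 0.0
stack (array([608.7, -24.6]), array([ 61.6, 130.8]), np.float32(97.0), np.float64(102.7), 1220)
(array([573.6, 320.6]), array([ 60.6, 129. ]), np.float32(71.5), np.float64(30.8), 6876)
t 11.02 tcp [576.2 303.9 156.3] yaw -18.6 tilt [ 0.001 -0.002] F [-0.1 -0.7  0. ] open 1.0 -> row [ 1.39 -0.91  0.63] -0.6
```

```bash
python3 -m pendant '[[[9.3,0.5,0,0,0],[9.3,1,0,0,0],[9.3,1,0,0,0]]]'; python3 -c "
from h import *
plan((573,320,7),-18.3)"
```

```text
time: 11.27
eef_pos: [0.5792, 0.3159, 0.1569]
ee_rot: [-2.549, -1.835, -0.003]
ft_force: [0.7, 0.2, 0.8]
opening: 0.999
finger_force: 0.0
t 11.27 tcp [579.2 315.9 156.9] yaw -18.5 tilt [0.001 0.002] F [0.7 0.2 0.8] open 1.0 -> row [ 0.17 -0.73 14.99] -0.2
```

```bash
python3 -m pendant '[[[9.3,0.2,-0.3,2.5,0],[9.3,0.2,-0.7,5,0],[9.3,0.2,-0.7,8,0],[9.3,0.2,-0.7,11,0],[9.3,0.2,-0.7,13,0],[9.3,0.2,-0.7,14.2,0],[9.3,0.2,-0.7,14.8,0],[9.3,0.2,-0.7,14.8,0]]]'; python3 -c "
from h import *
plan((573,320,7),-18.3)"
```

```text
time: 11.93
eef_pos: [0.5722, 0.3192, 0.0074]
ee_rot: [-2.549, -1.836, 0.002]
ft_force: [-0.5, -0.1, -1.3]
opening: 0.997
finger_force: 0.0
t 11.93 tcp [572.2 319.2   7.4] yaw -18.5 tilt [-0.001 -0.001] F [-0.5 -0.1 -1.3] open 1.0 -> row [0.1  0.05 0.04] -0.2
```

```bash
python3 -m pendant '[[[4,0,0,0,0],[4,0,0,0,0],[4,0,0,0,0],[4,0,0,0,0],[4,0,0,0,0],[4,0,0,0,0]]]'
python3 -m pendant '[[[4,0,0,-1,0],[4,0,0,-3,0],[4,0,0,-6,0],[4,0,0,-9,0],[4,0,0,-12,0],[4,0,0,-15,0],[4,0,0,-18,0],[4,0,0,-20,0]]]'
python3 -c "
from h import *
plan((608.5,-23.5,210),6.8)"
```

```text
time: 12.43
eef_pos: [0.5725, 0.3198, 0.0088]
ee_rot: [-2.549, -1.836, -0.001]
ft_force: [0.2, -0.0, 1.7]
opening: 0.642
finger_force: 30.0
time: 13.1
eef_pos: [0.5728, 0.3199, 0.2117]
ee_rot: [2.549, 1.836, 0.005]
ft_force: [0.1, 1.1, -1.8]
opening: 0.641
finger_force: 30.0
t 13.1 tcp [572.8 319.9 211.7] yaw -18.5 tilt [0.003 0.002] F [ 0.1  1.1 -1.8] open 0.64 -> row [-31.44  14.26   0.12] -25.3
```

```bash
python3 -m pendant '[[[4,-2,1,0,-2],[4,-5.5,2.5,0,-5],[4,-9,4,0,-9],[4,-12.5,5.5,0,-13],[4,-16,7,0,-17],[4,-19.5,8.5,0,-21],[4,-23,10,0,-24],[4,-26,11.5,0,-25.3]]]'
python3 -c "
from h import *
plan((608.5,-23.5,210),6.8)"
```

```text
time: 13.77
eef_pos: [0.5981, 0.0329, 0.2081]
ee_rot: [2.084, 2.35, -0.004]
ft_force: [1.3, 0.0, -3.6]
opening: 0.64
finger_force: 30.0
t 13.77 tcp [598.1  32.9 208.1] yaw 6.9 tilt [-0.002 -0.002] F [ 1.3  0.  -3.6] open 0.64 -> row [-5.72  0.35 -0.18] 0.1
```

```bash
python3 -m pendant '[[[4,-2,0.1,0,0],[4,-3.5,0.3,0,0],[4,-5,0.4,0,0],[4,-5.7,0.4,0,0],[4,-5.7,0.4,0,0],[4,-5.7,0.4,0,0],[4,-5.7,0.4,0,0],[4,-5.7,0.4,0,0]]]'
python3 - <<'E'
from h import *
def ends(P,s,name):
    a=np.radians(97); d=np.array([np.cos(a),np.sin(a)]); e=np.array([d[1],-d[0]])
    q=P[...,:2]-np.array(s["eef_pos"])[:2]; l=q@d; w=q@e; z=s["eef_pos"][2]
    m=(P[...,2]>z+.01)&(P[...,2]<z+.03)&(abs(l)<.1)
    k=m&(abs(w)<.02); print(name,"along",np.round(np.nanpercentile(l[k],[0,1,50,99,100])*1000,1),k.sum(),"z",np.nanmedian(P[k][:,2])-z)
    k=m&(l>.03)&(abs(w)<.05); print("  across",np.round(np.nanpercentile(w[k],[0,1,50,99,100])*1000,1))
for c in("wrist","top"):
    s=observe();f=grab_frame(c);ends(cloud(f,s),s,c)
plan((608.5,-23.5,112),6.8)
E
```

```text
time: 14.43
eef_pos: [0.6096, -0.0176, 0.2083]
ee_rot: [-2.081, -2.352, -0.001]
ft_force: [-0.2, 0.3, -2.0]
opening: 0.643
finger_force: 30.0
wrist along [-52.  -50.1  23.2  64.5  65. ] 12285 z 0.022069177151025327
  across [-28.7 -27.6   1.5  31.   32. ]
top along [24.1 24.3 44.1 63.6 63.9] 309 z 0.021971961987521244
  across [-30.4 -30.1  -1.2  29.6  30.4]
t 14.53 tcp [609.7 -18.2 208.3] yaw 7.0 tilt [-0.     0.001] F [-0.1 -0.5 -2.8] open 0.64 -> row [-0.52 -0.18  9.63] 0.2
```

```bash
python3 -m pendant '[[[4,-0.3,0,1.5,0],[4,-0.4,-0.1,3.5,0],[4,-0.4,-0.1,5.5,0],[4,-0.4,-0.1,7,0],[4,-0.4,-0.1,8,0.2],[4,-0.4,-0.1,8.6,0.2],[4,-0.4,-0.1,9,0.2],[4,-0.4,-0.1,9,0.2]]]'
python3 -m pendant '[[[4,0,0,0.15,0],[4,0,0,0.25,0],[4,0,0,0.3,0],[4,0,0,0.3,0]]]'
python3 -c "
from h import *
plan((608.5,-23.5,111),6.8)"
```

```text
time: 15.2
eef_pos: [0.6094, -0.0234, 0.1179]
ee_rot: [-2.088, -2.346, 0.0]
ft_force: [0.2, -0.3, -1.4]
opening: 0.645
finger_force: 30.0
time: 15.53
eef_pos: [0.6096, -0.0237, 0.1156]
ee_rot: [2.089, 2.346, 0.001]
ft_force: [0.3, -0.3, -2.7]
opening: 0.642
finger_force: 30.0
t 15.53 tcp [609.6 -23.7 115.6] yaw 6.6 tilt [0.001 0.   ] F [ 0.3 -0.3 -2.7] open 0.64 -> row [ 0.03 -0.11  0.46] -0.2
```

```bash
python3 -m pendant '[[[4,0,-0.1,0.1,0],[4,0,-0.1,0.2,0],[4,0,-0.1,0.3,0],[4,0,-0.1,0.35,0],[4,0,-0.1,0.35,0]]]'
for i in 1; do python3 -m pendant '[[[4,0,0,0.05,0],[4,0,0,0.1,0],[4,0,0,0.1,0]]]'; done
```

```text
time: 15.95
eef_pos: [0.6082, -0.0238, 0.1115]
ee_rot: [-2.089, -2.346, 0.0]
ft_force: [0.2, -1.3, -2.9]
opening: 0.642
finger_force: 30.0
time: 16.2
eef_pos: [0.6085, -0.0238, 0.1108]
ee_rot: [2.089, 2.346, 0.0]
ft_force: [-0.4, 0.0, -2.1]
opening: 0.64
finger_force: 30.0
```

```bash
python3 -m pendant '[[[4,0,0,0.05,0],[4,0,0,0.1,0],[4,0,0,0.1,0]]]'
```

```text
time: 16.45
eef_pos: [0.6085, -0.0238, 0.1108]
ee_rot: [2.089, 2.346, 0.0]
ft_force: [-1.5, -0.8, 5.4]
opening: 0.643
finger_force: 30.0
```

```bash
python3 -m pendant '[[[6.3,0,0,0,0],[6.8,0,0,0,0],[7.5,0,0,0,0],[8.4,0,0,0,0],[9.3,0,0,0,0],[9.3,0,0,0,0],[9.3,0,0,0,0],[9.3,0,0,0,0]]]'
python3 -m pendant '[[[9.3,0,0,-2,0],[9.3,0,0,-5,0],[9.3,0,0,-8,0],[9.3,0,0,-11,0],[9.3,-2,0.2,-12,0],[9.3,-5,-1,-12,0],[9.3,-8.5,-2,-12,0],[9.3,-12,-3,-12,0]]]'
python3 -m pendant '[[[9.3,-3,-1,0,0],[9.3,-6.5,-2,0,0],[5,-9,-3,0,0],[2,-10,-3,0,0],[0,-10,-3,0,0],[0,-10,-3,0,0]]]'
python3 - <<'E'
from h import *
plan((460,-300,200),6.8)
f=grab_frame("top");P=cloud(f);cv2.imwrite("pics/t4.png",f["color"]);np.save("top.npy",P)
print("stack",rect(P,(.608,-.022),.12,.145,.09))
f=grab_frame("scene");cv2.imwrite("pics/s4.png",cv2.resize(f["color"][60:300,130:450],(800,600)));P=cloud(f)
print("stack",rect(P,(.608,-.022),.125,.14,.09))
E
```

```text
time: 17.12
eef_pos: [0.6084, -0.0238, 0.1096]
ee_rot: [-2.089, -2.346, -0.0]
ft_force: [0.3, -0.4, 0.4]
opening: 0.996
finger_force: 0.0
time: 17.78
eef_pos: [0.5923, -0.1471, 0.2303]
ee_rot: [2.086, 2.348, 0.001]
ft_force: [0.1, -0.2, -0.3]
opening: 1.001
finger_force: 0.0
time: 18.28
eef_pos: [0.5747, -0.2478, 0.2295]
ee_rot: [-2.088, -2.346, -0.003]
ft_force: [0.1, 1.6, 0.2]
opening: 0.76
finger_force: 0.0
t 18.28 tcp [ 574.7 -247.8  229.5] yaw 6.7 tilt [0.    0.002] F [0.1 1.6 0.2] open 0.76 -> row [ -3.86 -12.     2.94] -0.1
stack (array([608.9, -25.3]), array([ 61.6, 130.9]), np.float32(97.0), np.float64(132.8), 1300)
stack (array([610.5, -21.9]), array([ 63.8, 133.6]), np.float32(97.1), np.float64(131.5), 925)
```

View pics/s4.png

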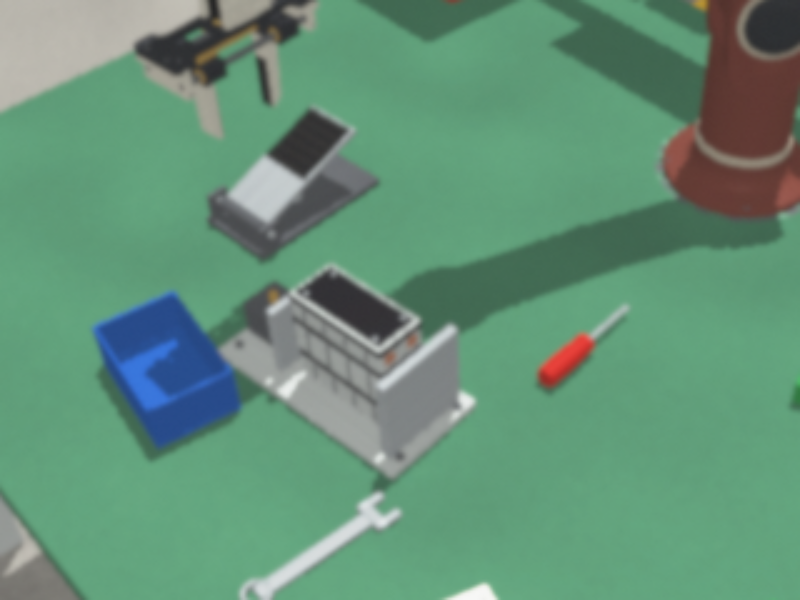

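The column stands straight in the nest, with the treadle up and the bystanders untouched. Next I'll find the pad.

```bash
python3 - <<'E'
from h import *
for c in("top_c","scene_c"):
    C=np.load(c+".npy")
    P=np.load("top.npy") if c=="top_c" else cloud(grab_frame("scene"))
    if c=="scene_c": C=grab_frame("scene")["color"]
    else: C=cv2.imread("pics/t4.png")
    m=(C.max(2)<75)&(np.hypot(P[...,0]-.46,P[...,1]+.34)<.1)&(P[...,2]>.05)
    n,l,st,_=cv2.connectedComponentsWithStats(m.astype(np.uint8)); q=P[l==1+np.argmax(st[1:,4])]
    cen=q.mean(0);u,sv,vt=np.linalg.svd(q-cen);nn=vt[2]*np.sign(vt[2][2])
    print(c,len(q),"cen",np.round(cen*1000,1),"n",np.round(nn,3),"z",np.round(q[:,2].min()*1e3),np.round(q[:,2].max()*1e3),"tilt",np.degrees(np.arccos(nn[2])))
    print(cv2.minAreaRect((q[:,:2]*1000).astype(np.float32)))
    print("treadle",rect(P,(.47,-.33),.05,.12,.15))
E
```

```text
top_c 756 cen [ 440.5 -339.5   81. ] n [0.349 0.032 0.937] z 63.0 99.0 tilt 20.502034665412594
((441.06585693359375, -339.9189758300781), (75.85586547851562, 70.08494567871094), 3.9730618000030518)
treadle (array([ 456.2, -338.3]), array([ 83.1, 125.4]), np.float32(5.0), np.float64(77.9), 1291)
scene_c 374 cen [ 443.5 -336.7   79.9] n [0.332 0.029 0.943] z 65.0 97.0 tilt 19.48379388879876
((442.97906494140625, -337.48284912109375), (75.02436065673828, 69.23169708251953), 6.08627462387085)
treadle (array([ 457.4, -336.1]), array([ 86.2, 127.5]), np.float32(2.9), np.float64(74.5), 797)
```

```bash
python3 -m pendant '[[[0,-2,-3,0,0],[0,-4,-6,0.5,0],[0,-5.5,-9,1,0],[0,-7,-11.5,2,0],[0,-7.5,-13.5,3,0],[0,-7.5,-13.5,3,0],[0,-7.5,-13.5,3,0],[0,-7.5,-13.5,3,0]]]'; python3 -c "
from h import *
plan((443,-339,115),6.8)"
```

```text
time: 19.15
eef_pos: [0.4506, -0.3377, 0.2003]
ee_rot: [2.085, 2.348, 0.003]
ft_force: [0.6, 0.1, -0.4]
opening: 0.026
finger_force: 0.0
t 19.15 tcp [ 450.6 -337.7  200.3] yaw 6.8 tilt [0.002 0.   ] F [ 0.6  0.1 -0.4] open 0.03 -> row [-0.04 -0.79  8.53] 0.0
```

```bash
python3 -m pendant '[[[0,0,-0.4,2,0],[0,0,-0.8,4,0],[0,0,-0.8,6,0],[0,0,-0.8,8,0],[0,0,-0.8,9.3,0],[0,0,-0.8,10,0],[0,0,-0.8,10,0],[0,0,-0.8,10,0]]]'; python3 -c "
from h import *
plan((443,-339,38),6.8)"
```

```text
time: 19.82
eef_pos: [0.4425, -0.3395, 0.1002]
ee_rot: [2.086, 2.348, 0.002]
ft_force: [0.2, -0.8, -0.3]
opening: 0.005
finger_force: 0.0
t 19.82 tcp [ 442.5 -339.5  100.2] yaw 6.8 tilt [0.002 0.   ] F [ 0.2 -0.8 -0.3] open 0.01 -> row [0.04 0.05 6.22] -0.0
```

```bash
python3 -m pendant '[[[0,0,0,0.5,0],[0,0,0,1,0],[0,0,0,1.4,0],[0,0,0,1.7,0],[0,0,0,2,0],[0,0,0,2.3,0],[0,0,0,2.6,0],[0,0,0,2.9,0]]]'
python3 -m pendant '[[[0,0,0,0.2,0],[0,0,0,0.4,0],[0,0,0,0.6,0],[0,0,0,0.8,0],[0,0,0,1,0],[0,0,0,1.2,0],[0,0,0,1.4,0],[0,0,0,1.6,0]]]'
```

```text
time: 20.48
eef_pos: [0.4403, -0.3407, 0.071]
ee_rot: [-2.089, -2.346, 0.002]
ft_force: [-2.3, 0.8, 6.1]
opening: 0.006
finger_force: 2.8
time: 21.15
eef_pos: [0.4379, -0.341, 0.0556]
ee_rot: [-2.088, -2.342, 0.007]
ft_force: [-6.6, -0.4, 13.8]
opening: 0.004
finger_force: 6.4
```

```bash
python3 -m pendant '[[[0,0,0,0.2,0],[0,0,0,0.4,0],[0,0,0,0.6,0],[0,0,0,0.8,0],[0,0,0,1,0],[0,0,0,1.2,0],[0,0,0,1.4,0],[0,0,0,1.5,0]]]'
python3 -m pendant '[[[0,0,0,0.1,0],[0,0,0,0.2,0],[0,0,0,0.3,0],[0,0,0,0.3,0]]]'
```

```text
time: 21.82
eef_pos: [0.4356, -0.3412, 0.0404]
ee_rot: [-2.087, -2.339, 0.012]
ft_force: [-8.7, 0.5, 15.3]
opening: 0.005
finger_force: 7.9
time: 22.15
eef_pos: [0.4355, -0.3413, 0.0381]
ee_rot: [-2.087, -2.339, 0.012]
ft_force: [-10.2, 0.3, 18.8]
opening: 0.006
finger_force: 9.4
```

```bash
python3 -m pendant '[[[0,0,0,0.1,0],[0,0,0,0.2,0],[0,0,0,0.25,0],[0,0,0,0.25,0]]]'; python3 -m pendant '[[[0,0,0,0.1,0],[0,0,0,0.1,0],[0,0,0,0.1,0],[0,0,0,0.1,0],[0,0,0,0.1,0],[0,0,0,0.1,0],[0,0,0,0.1,0],[0,0,0,0.1,0]]]'; python3 - <<'E'
from h import *
f=grab_frame("top");P=cloud(f);cv2.imwrite("pics/t5.png",f["color"])
print("stack",rect(P,(.605,-.01),.12,.145,.1),"pusher",rect(P,(.615,-.09),.095,.112,.07))
f=grab_frame("scene");cv2.imwrite("pics/s5.png",cv2.resize(f["color"][60:300,130:450],(800,600)))
E
```

```text
time: 22.48
eef_pos: [0.4355, -0.3413, 0.0377]
ee_rot: [-2.088, -2.339, 0.014]
ft_force: [-13.2, 2.1, 33.0]
opening: 0.006
finger_force: 16.3
time: 23.15
eef_pos: [0.4355, -0.3413, 0.0375]
ee_rot: [-2.088, -2.339, 0.015]
ft_force: [-14.9, 3.4, 37.5]
opening: 0.002
finger_force: 18.9
stack (array([608. ,  -2.1]), array([106.9, 143.5]), np.float32(97.1), np.float64(132.6), 1418) pusher (array([617.4, -76.6]), array([16.2, 90.6]), np.float32(4.0), np.float64(105.5), 107)
```

View pics/s5.png

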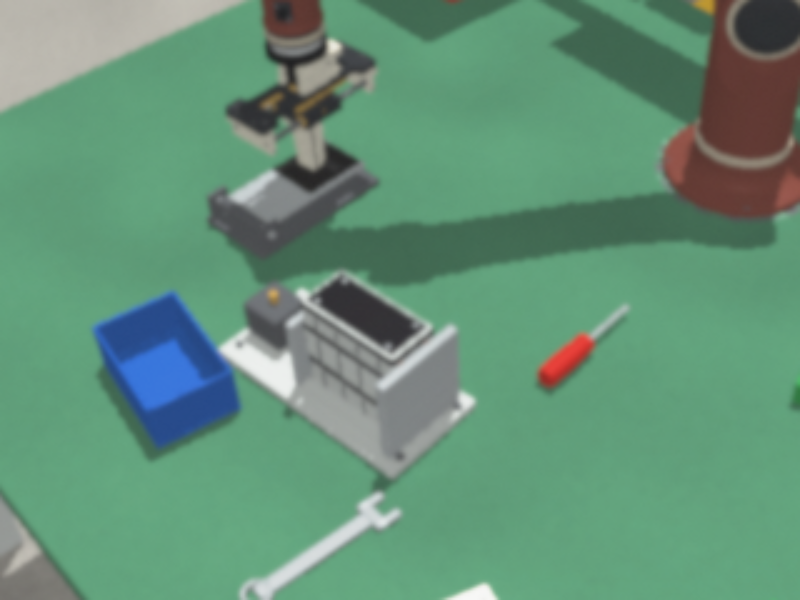

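The treadle is level on its stop and the column is pushed up against the fence. Letting the treadle up slowly, then backing off.

```bash
python3 -m pendant '[[[0,0,0,-0.3,0],[0,0,0,-0.6,0],[0,0,0,-1,0],[0,0,0,-1.4,0],[0,0,0,-1.8,0],[0,0,0,-2.2,0],[0,0,0,-2.6,0],[0,0,0,-3,0]]]'
python3 -m pendant '[[[0,0,0,-0.4,0],[0,0,0,-0.8,0],[0,0,0,-1.2,0],[0,0,0,-1.6,0],[0,0,0,-2,0],[0,0,0,-2.4,0],[0,0,0,-3.2,0],[0,0,0,-4.5,0]]]'
python3 -m pendant '[[[0,0,0,-3,0],[0,0,0,-6,0],[0,0,0,-9,0],[0,0,0,-9,0],[0,0,0,-9,0]]]'
python3 - <<'E'
from h import *
for c in("top","scene"):
    f=grab_frame(c);P=cloud(f)
    print(c,"stack",rect(P,(.605,-.01),.124,.145,.1),"pusher",rect(P,(.615,-.1),.095,.112,.07),"fence",rect(P,(.6,.065),.11,.123,.09))
    if c=="scene":cv2.imwrite("pics/s6.png",cv2.resize(f["color"][60:300,130:450],(800,600)))
plan((443,-339,38),6.8)
E
```

```text
time: 23.92
eef_pos: [0.4403, -0.3408, 0.064]
ee_rot: [2.09, 2.345, -0.002]
ft_force: [-1.4, -0.1, 6.1]
opening: 0.002
finger_force: 2.8
time: 24.58
eef_pos: [0.4386, -0.3398, 0.1071]
ee_rot: [-2.086, -2.342, 0.002]
ft_force: [-0.1, 0.0, 0.6]
opening: 0.005
finger_force: 0.0
time: 25.0
eef_pos: [0.4408, -0.3408, 0.1996]
ee_rot: [2.088, 2.344, -0.001]
ft_force: [-0.4, -0.2, -0.4]
opening: 0.004
finger_force: 0.0
top stack (array([606.2,  -8.7]), array([ 61.2, 130.7]), np.float32(97.1), np.float64(132.7), 1285) pusher (array([ 620.7, -107. ]), array([10.3, 90.4]), np.float32(7.0), np.float64(105.0), 153) fence (array([598.8,  62.6]), array([ 12.9, 109.7]), np.float32(7.1), np.float64(119.8), 197)
scene stack (array([607.3,  -5.7]), array([ 63.7, 134. ]), np.float32(97.5), np.float64(131.6), 958) pusher (array([ 622.4, -102.1]), array([16.7, 90. ]), np.float32(3.9), np.float64(103.0), 150) fence (array([616.4,  55.5]), array([ 84.3, 123.4]), np.float32(142.6), np.float64(118.4), 332)
t 25.1 tcp [ 439.3 -340.   197.1] yaw 6.6 tilt [-0.003  0.001] F [-0.2  0.6 -0.6] open 0.0 -> row [ 0.03  0.42 15.91] -0.2
```

View pics/s6.png

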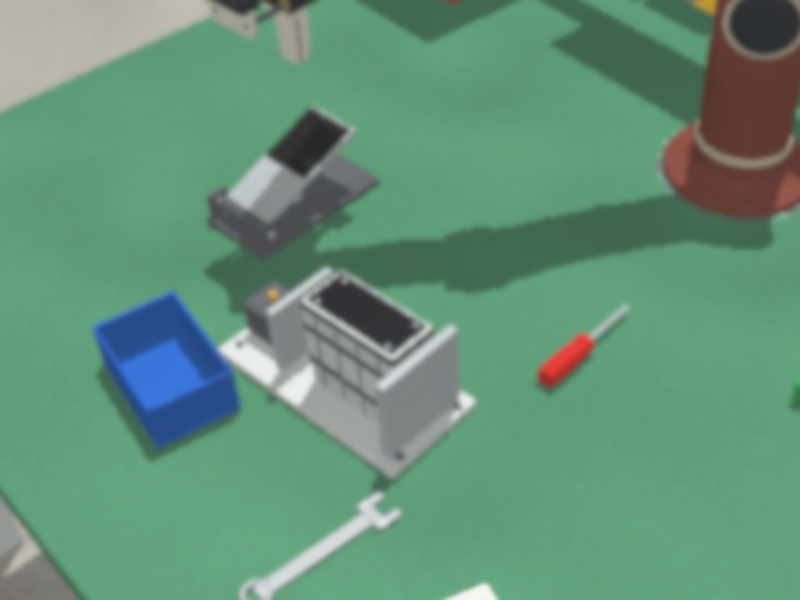

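The treadle is up again, the pusher has drawn back, and the column stands about 1 mm from the fence. Handing in.

```bash
python3 -c "
from plant import *
print(job_done())"
```

```text
the job is handed in; nothing more can be done
None
```

The column of three cases stands in the nest with its top case measured about 1 mm from the fence; the treadle went to its stop for about a second and is back up, the bystanders look unmoved in the pictures, and the job is handed in with no verdict returned.

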